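# Check a jar warmer is empty, then seat the jar

## Robot

A 6-joint arm with a two-finger parallel gripper is mounted at the origin on the work surface. World frame = base frame: x ahead of the robot, y to its left, z up, the work surface at z = 0. Lengths are in m, angles in degrees, forces in N, time in s.
With the tool pointing down it reaches from about 0.4 to 0.825 m from the base axis. Payload 7 kg.
Tool frame: the origin (TCP) lies at the very end of the fingers, on their centre line; the grasp point (between the pads) lies 19 mm behind it (r.hold_point_z is the distance from the TCP to the grasp point, in m); z points along the fingers, y is the line along which they close (so a half turn about z gives the same grasp; the last joint's range is limited). The gripper opens to 88 mm and grips with 3 to 60 N. Pads are 19 mm wide; open, the fingers measure 130 mm over their backs; the gripper's body (78 mm by 193 mm) begins 47 mm behind the grasp point.
Start: joints at [83.371, 20.546, 0.682, 0, -70.136, -16.507], TCP at [0.265, 0.621, 0.227] pointing down, gripper open.
Joint ranges: [-176.03, 176.03], [-82.01, 121.73], [-58.28, 71.71], [-173.87, 95.51], [-174.79, -0.11], [-173.66, 173.66]. Speed limits (degrees/s): [136.94, 136.94, 172.46, 180, 180, 180].

## Interface

Orientations are given as [roll, pitch, yaw] about the fixed x, y, z axes, in that order (R = Rz(yaw) Ry(pitch) Rx(roll)).
In Python, from plant import telemetry, vision, workorder, r gives the robot as it stands.
- The arm moves only by the tool move_arm, never from a script. Its argument "plan" is a list of rows, each a list of 7 numbers: the opening, from -1 (shut) to 1 (fully open), so that 0 is half open, then the shift along the world's x, y, z in m, then the turn, a rotation vector about the world's x, y, z in degrees. In form: [[fingers, dx, dy, dz, ax, ay, az], ...]. A call has 1 to 20 rows; each row shifts and turns the commanded pose from where the row before left it; what a row does not reach is not made up. A row lasts 1/8 s, in which the tool goes at most 62.5 mm and 10.7 degrees, less where a joint would pass 70% of its speed; a pose out of reach is approached as far as the arm can. A call is refused whole if a number of a shift passes 0.0625 or a number of a turn 10.7, either way. A call with a gripper value outside its range is refused whole. The fingers move at their own pace and stop on an object; "force" is the grip in N (left out, the last holds). Time passes only in rows, so rows that do not move let the fingers close. It gives the time, the measured TCP pose, the force, the opening and the grip force at its end, in the units of the state.
- telemetry.get_state(): the state, without advancing time (a new reading comes with each control period).
- vision.capture(name): name is "scene" or "top"; returns a dict with "img" (384x512x3 uint8, red, green, blue), "depth" (384x512 float32, m along the optical axis (not along the pixel's ray), 0 where there is no reading), "intrinsics" (3x3 intrinsics, pixels), "D" ([k1, k2, p1, p2, k3] as OpenCV has them; the pictures are not rectified), "R" (3x3) and "t" (3): a world point X has camera coordinates R X + t. Camera axes: x right, y down, z forward; pixel columns grow to the right and rows downward; lengths in m; the calibration is good to about 2 mm. A picture is of the moment at which its call begins.
- workorder.close_job(): hands the job in; it is judged then, once.
The state is a dict: "time_s": time; "joints": joint angles; "qd": joint speeds; "joint_torque": joint torques, N m; "tcp_pos": TCP position; "eef_rot": TCP orientation; "contact_force": force on the tool from outside, world axes, zero at the start; "moment": the same for the moment, N m; "gripper_width": finger opening in m; "gripper_force": force on a finger pad.
Only numpy, scipy, OpenCV 4.12 (cv2) and the standard library are available. Lean on these libraries where they do the work, as an engineer would, in place of code of your own. Each camera call takes 0.05 s, during which the arm holds its last target. There are 200 camera calls.

## Task

One of the two jar warmers still has an old spacer disc lying in its well. Feel with the closed fingertips, from above, down to the bare floor in the middle of the empty warmer's well and rest there a moment; after that take the medium-sized jar and, keeping it upright, lower it fully home onto the floor of that empty well, then let go.

Things in the scene. Friction and masses are not known exactly. Their poses are not given: they have to be found in the camera images.
- jar: the closed medium-sized jar: straight round clear plastic body with a paper label and a white screw cap as wide as the body, 50 mm across all the way up and 100 mm tall, standing upright, about 0.22 kg. Origin: centre of its underside; z up. It stands in a row with a thinner, taller one (32 mm across, 115 mm tall) and a squat one (70 mm across, 60 mm tall), both not used; their order varies
- warmer_a: one of two identical jar warmers, rigid, fixed to the bench: aluminium block 110 x 110 mm, 50 mm high; in the middle of its top a round well 66 mm across, 32 mm deep (flat floor 18 mm above the bench); a white control strip, 22 mm deep, 36 mm high, lies along its -x side. Origin: centre of the block's underside, on the well's axis; z up. Its well is bare, or holds the spacer disc (see warmer_b)
- warmer_b: the other warmer, same in every way as warmer_a, same origin and axes. One of the two, either one, still holds a loose aluminium spacer disc, 60 mm across and 18 mm thick, flat on the well's floor, so that its top lies 14 mm below the rim; the other well is bare down to its floor

How it is judged (in metres and radians):
On the way, in this order (a step that is already met when the one before it is completed fails the run):
1. the closed fingertips touch the bare floor in the middle of the empty well (the leftover disc would stop them 18 mm higher) (((horizontal distance between the grasp point and warmer_a below 0.02 m and z of the grasp point in the frame of warmer_a below 0.048 m and contact force between the fingers and warmer_a above 0.5 N) or (horizontal distance between the grasp point and warmer_b below 0.02 m and z of the grasp point in the frame of warmer_b below 0.048 m and contact force between the fingers and warmer_b above 0.5 N))), for 0.1 s.
2. the jar, still held, is lowered upright to within 7 mm of the floor of the empty well (((horizontal distance between jar and warmer_a below 0.015 m and z of jar in the frame of warmer_a below 0.025 m) or (horizontal distance between jar and warmer_b below 0.015 m and z of jar in the frame of warmer_b below 0.025 m)) and angle between jar's own z axis and vertical below 0.17 rad and contact force between the fingers and jar above 0.5 N), for 0.1 s.
At the end, for the whole second after the job is handed in: The jar stands in the empty warmer's well, within 15 mm of its axis, its underside within 7 mm of the well's floor, upright within 0.17 rad (10 degrees), released and at rest (((horizontal distance between jar and warmer_a below 0.015 m and z of jar in the frame of warmer_a below 0.025 m) or (horizontal distance between jar and warmer_b below 0.015 m and z of jar in the frame of warmer_b below 0.025 m)) and angle between jar's own z axis and vertical below 0.17 rad and linear speed of jar below 0.02 m/s); the robot touches nothing.
It fails at once if the jar is tipped more than 0.6 rad from upright (angle between jar's own z axis and vertical above 0.6 rad).
It also fails if it takes over 61 s, if anything falls off the work surface, if the arm or the gripper's body presses on something with over 40 N, if the wrist force passes 120 N, or if a joint passes its speed limit or range.

## Working session

There is one attempt and no reset: what is moved stays moved. The work goes in short steps, Python scripts to look and compute and a tool call to move; the robot and the scene stay as the last step left them, time stands still between calls to the robot, and variables do not carry over. Pictures are saved under pics/ and viewed, at most 10 in all, crops included, and the job is handed in when it is done.

Besides the shell and the picture viewer there is one more tool, called after ">>>" as name(argument=value, ...) on one line, values as JSON. move_arm: Moves the arm, as the interface text tells. Its arguments: {"type":"object","properties":{"plan":{"type":"array"},"force":{"type":"number"}},"required":["plan"]}

```bash
mkdir -p pics; python3 - <<'E'
from plant import telemetry, vision, r
import cv2,numpy as np
for n in("scene","top"):
    c=vision.capture(n); cv2.imwrite(f"pics/{n}0.png",c["img"][:,:,::-1]); np.savez(f"{n}0.npz",**c)
    print(n,c["intrinsics"].tolist(),c["D"],(-c["R"].T@c["t"]).round(3),c["R"].round(3).tolist())
s=telemetry.get_state();print(s)
E
```

```text
scene [[443.75974934248234, 0.0, 255.96944436854153], [0.0, 443.75974934248234, 191.4962979737836], [0.0, 0.0, 1.0]] [0.00224069 0.         0.         0.         0.        ] [ 1.131 -0.058  0.892] [[0.118, 0.993, -0.007], [0.829, -0.102, -0.55], [-0.547, 0.059, -0.835]]
top [[424.6679487046902, 0.0, 251.63357386723058], [0.0, 424.6679487046902, 205.97610096678122], [0.0, 0.0, 1.0]] [0.04145418 0.         0.         0.         0.        ] [ 0.477 -0.014  0.812] [[0.013, -0.999, -0.033], [-0.991, -0.009, -0.132], [0.132, 0.035, -0.991]]
{'time_s': 0.1, 'joints': array([ 8.33697279e+01,  2.05886355e+01,  6.37262941e-01, -1.53644560e-02,
       -7.01359609e+01, -1.65065369e+01]), 'qd': array([-0.09323953,  0.03653854,  0.09427847,  0.08732532, -0.04982241,
        0.08668811]), 'joint_torque': array([-2.46845695e-03, -5.84163237e+01,  2.93749398e+01,  7.01562837e+00,
        1.01862982e-02, -4.32853369e-05]), 'tcp_pos': array([0.2650962 , 0.62027832, 0.22569575]), 'eef_rot': array([ 1.79912162e+02, -1.09666734e-02, -2.31420322e+01]), 'contact_force': array([-0.66959429,  0.20333994,  0.63553867]), 'moment': array([-0.00291251, -0.01877617, -0.04375758]), 'gripper_force': 0.0, 'gripper_width': 0.08759519739925097}
```

View pics/top0.png

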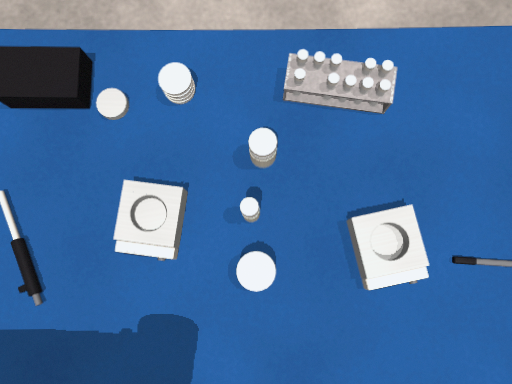

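View pics/scene0.png

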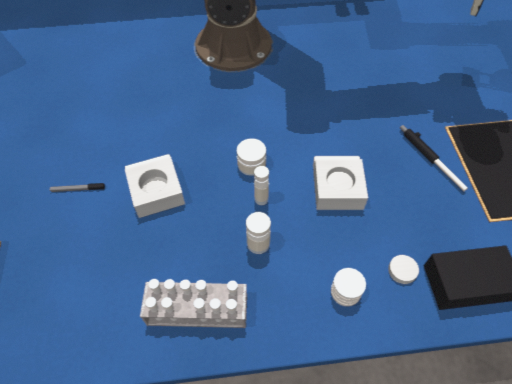

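The top view shows warmers at about (150,213) and (388,240), and a row of jars: squat (256,271), thin (250,208) and medium (263,142). Next I'll measure the well depths and positions from the depth images.

```bash
cat > h.py <<'E'
import cv2,numpy as np
def cloud(c):
    h,w=c["depth"].shape; u,v=np.meshgrid(np.arange(w),np.arange(h))
    p=cv2.undistortPoints(np.dstack([u,v]).reshape(-1,1,2).astype(float),c["intrinsics"],c["D"]).reshape(h,w,2)
    P=np.dstack([p,np.ones((h,w))])*c["depth"][...,None]
    return (P-c["t"])@c["R"]
def circ(P,m):
    q=P[m][:,:2]; (x,y),rad=cv2.minEnclosingCircle(q.astype(np.float32)); return round(x,4),round(y,4),round(rad,4),int(m.sum())
E
python3 - <<'E'
from h import *
for n in("top","scene"):
    c=np.load(n+"0.npz"); X=cloud(c); ok=c["depth"]>0
    Z=X[...,2]; print(n,"table z",np.median(Z[ok]).round(4))
    if n=="top":
        A,B,J=[X[v,u] for u,v in((150,213),(388,240),(263,142))]
        print("raw",A,B,J)
    near=lambda p,rr:ok&(np.hypot(X[...,0]-p[0],X[...,1]-p[1])<rr)
    for nm,p in(("A",A),("B",B)):
        f=near(p,.022); w=near(p,.09)
        print(nm,"z pct in well",np.percentile(Z[f],[5,25,50,75,95]).round(4))
        top=w&(abs(Z-.05)<.004)
        q=X[top][:,:2].astype(np.float32); rc=cv2.minAreaRect(q*1000); print(" block rect",rc,top.sum())
        print(" floor18",circ(X,f&(Z<.025)) if (f&(Z<.025)).any() else 0," disc36",circ(X,near(p,.045)&(abs(Z-.036)<.003)))
        # hole contour in image of top mask
        m=top.astype(np.uint8); cs,hi=cv2.findContours(m,cv2.RETR_CCOMP,cv2.CHAIN_APPROX_NONE)
        for k,ct in enumerate(cs):
            if hi[0][k][3]>=0 and len(ct)>30:
                e=X[ct[:,0,1],ct[:,0,0],:2]; (a,b),rr=cv2.minEnclosingCircle((e*1000).astype(np.float32)); print(" hole",a,b,rr)
    j=near(J,.06)&(Z>.09); print("jar cap",circ(X,j),np.percentile(Z[j],[5,50,95]), X[j].mean(0))
    # thin and squat
    for u,v in((250,208),(256,271)):
        if n=="top": print("other",X[v,u].round(3))
E
```

```text
top table z -0.0006
raw [0.565953   0.20214951 0.03448332] [ 0.52199994 -0.23772693  0.01698574] [ 0.68379164 -0.00667588  0.09868788]
A z pct in well [0.0332 0.0346 0.0355 0.0365 0.0377]
 block rect ((565.034912109375, 201.60519409179688), (110.5196762084961, 111.56350708007812), 83.06127166748047) 2602
 floor18 0  disc36 (0.5665, 0.2048, 0.0338, 825)
 hole 565.2189331054688 201.65155029296875 36.118377685546875
B z pct in well [0.0148 0.0162 0.0171 0.018  0.0193]
 block rect ((518.8171997070312, -230.5067138671875), (111.10385131835938, 111.8625259399414), 13.194952011108398) 2865
 floor18 (0.522, -0.2377, 0.022, 456)  disc36 (0.5184, -0.2347, 0.0332, 45)
 hole 518.3181762695312 -230.50453186035156 34.906375885009766
jar cap (0.6859, -0.0056, 0.0253, 650) [0.096699   0.09928052 0.10131582] [ 0.68474546 -0.00531923  0.09913479]
other [0.567 0.014 0.115]
other [0.463 0.004 0.061]
scene table z 0.0002
A z pct in well [0.0328 0.035  0.036  0.037  0.0384]
 block rect ((566.2571411132812, 199.5360565185547), (111.00255584716797, 115.82908630371094), 82.83582305908203) 1403
 floor18 0  disc36 (0.5599, 0.202, 0.0318, 383)
 hole 566.4187622070312 199.85861206054688 36.96454620361328
B z pct in well [0.0154 0.0169 0.018  0.0191 0.0202]
 block rect ((519.8943481445312, -232.8095703125), (113.40967559814453, 109.73576354980469), 13.209112167358398) 1381
 floor18 (0.5195, -0.2375, 0.0215, 152)  disc36 (0.5142, -0.2346, 0.0331, 50)
 hole 520.8480224609375 -234.21420288085938 37.491058349609375
jar cap (0.687, -0.0064, 0.0258, 447) [0.09479876 0.09963467 0.101997  ] [ 0.68887082 -0.00775331  0.09933934]
```

Well B (−y side) is bare at z≈0.017, with its centre at about (0.519, −0.2315). Well A holds the disc. The jar is at about (0.686, −0.006). I'll go above well B with the fingers closed.

>>> move_arm(plan=[[-1,0.03,-0.0473,0,0,0,1.285],[-1,0.03,-0.0473,0,0,0,1.285],[-1,0.03,-0.0473,0,0,0,1.285],[-1,0.03,-0.0473,0,0,0,1.285],[-1,0.03,-0.0473,0,0,0,1.285],[-1,0.03,-0.0473,0,0,0,1.285],[-1,0.03,-0.0473,0,0,0,1.285],[-1,0.03,-0.0473,0,0,0,1.285],[-1,0.03,-0.0473,0,0,0,1.285],[-1,-0.002,-0.0473,0,0,0,1.285],[-1,-0.002,-0.0473,0,0,0,1.285],[-1,-0.002,-0.0473,0,0,0,1.285],[-1,-0.002,-0.0473,0,0,0,1.285],[-1,-0.002,-0.0473,0,0,0,1.285],[-1,-0.002,-0.0473,0,0,0,1.285],[-1,-0.002,-0.0473,0,0,0,1.285],[-1,-0.002,-0.0473,0,0,0,1.285],[-1,-0.002,-0.0473,0,0,0,1.285]])

```text
time_s: 2.35
tcp_pos: [0.5168, -0.2322, 0.2264]
eef_rot: [-180.0, 0.0, 0.0]
contact_force: [1.2, 0.4, 0.1]
gripper_width: 0.0005
gripper_force: 0.0
```

>>> move_arm(plan=[[-1,0.002,0.001,-0.035,0,0,0],[-1,0,0,-0.035,0,0,0],[-1,0,0,-0.035,0,0,0],[-1,0,0,-0.035,0,0,0],[-1,0,0,-0.03,0,0,0],[-1,0,0,-0.015,0,0,0],[-1,0,0,-0.01,0,0,0],[-1,0,0,0,0,0,0]])

```text
time_s: 3.35
tcp_pos: [0.5192, -0.2297, 0.0315]
eef_rot: [180.0, 0.0, -0.0]
contact_force: [0.0, -0.5, -0.0]
gripper_width: 0.0004
gripper_force: 0.0
```

```bash
python3 - <<'E'
from plant import vision
import cv2
for n in ("top",):
    c=vision.capture(n); cv2.imwrite("pics/feel.png",cv2.resize(c["img"][170:310,300:480,::-1],None,fx=4,fy=4))
E
```

```text
(no output)
```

View pics/feel.png

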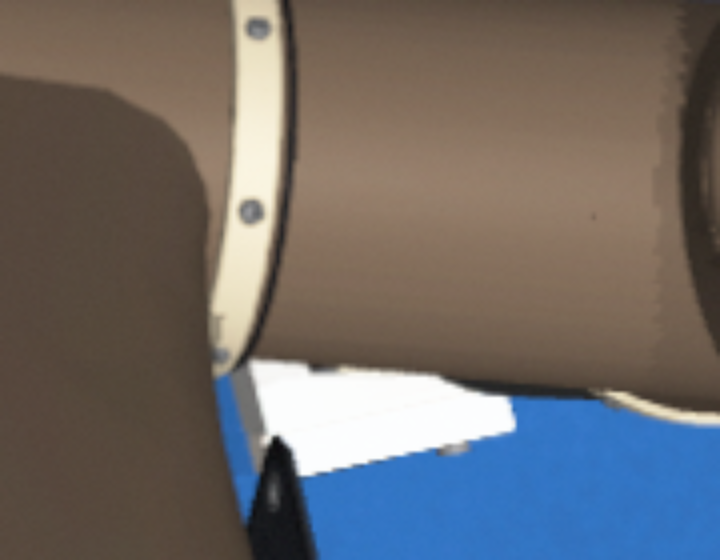

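The arm hides the well (only the control strip shows, near the lower middle), but the tips are 18 mm below the rim with no contact, so they are inside the well. Now I'll creep down to touch.

>>> move_arm(plan=[[-1,0,-0.001,-0.005,0,0,0],[-1,0,0,-0.004,0,0,0],[-1,0,0,-0.003,0,0,0],[-1,0,0,-0.002,0,0,0],[-1,0,0,0,0,0,0],[-1,0,0,0,0,0,0]])

```text
time_s: 4.15
tcp_pos: [0.5192, -0.2307, 0.0183]
eef_rot: [180.0, -0.0, 0.0]
contact_force: [-2.5, 2.1, 9.4]
gripper_width: 0.0003
gripper_force: 4.2
```

The floor is felt at z = 0.018 with about 9 N. I'll rest there, then rise and go over the jar, opening on the way.

>>> move_arm(plan=[[-1,0,0,0,0,0,0],[-1,0,0,0,0,0,0],[-1,0,0,0,0,0,0],[-1,0,0,0.03,0,0,0],[-1,0,0,0.05,0,0,0],[-1,0,0,0.06,0,0,0],[1,0.02,0.03,0.043,0,0,0],[1,0.03,0.04,0,0,0,0],[1,0.03,0.04,0,0,0,0],[1,0.03,0.04,0,0,0,0],[1,0.03,0.04,0,0,0,0],[1,0.027,0.034,0,0,0,0],[1,0,0,0,0,0,0],[1,0,0,0,0,0,0]])

```text
time_s: 5.9
tcp_pos: [0.6859, -0.0066, 0.2]
eef_rot: [180.0, 0.1, 0.0]
contact_force: [-0.2, 0.4, 0.1]
gripper_width: 0.0748
gripper_force: 0.0
```

```bash
python3 - <<'E'
from plant import vision
from h import *
import cv2
c=vision.capture("scene"); X=cloud(c);Z=X[...,2]
cv2.imwrite("pics/abovejar.png",cv2.resize(c["img"][100:300,150:400,::-1],None,fx=3,fy=3))
m=(c["depth"]>0)&(np.hypot(X[...,0]-.686,X[...,1]+.006)<.045)
t=m&(abs(Z-.1)<.005); print("cap",circ(X,t),X[t].mean(0))
b=m&(Z>.01)&(Z<.09); print("body",np.percentile(X[b],[1,50,99],axis=0).round(4).tolist())
E
```

```text
cap (0.6864, -0.007, 0.0254, 420) [ 0.68787708 -0.00752415  0.09971124]
body [[0.6886, -0.0324, 0.0115], [0.7076, -0.0103, 0.0536], [0.7122, 0.0166, 0.0889]]
```

View pics/abovejar.png

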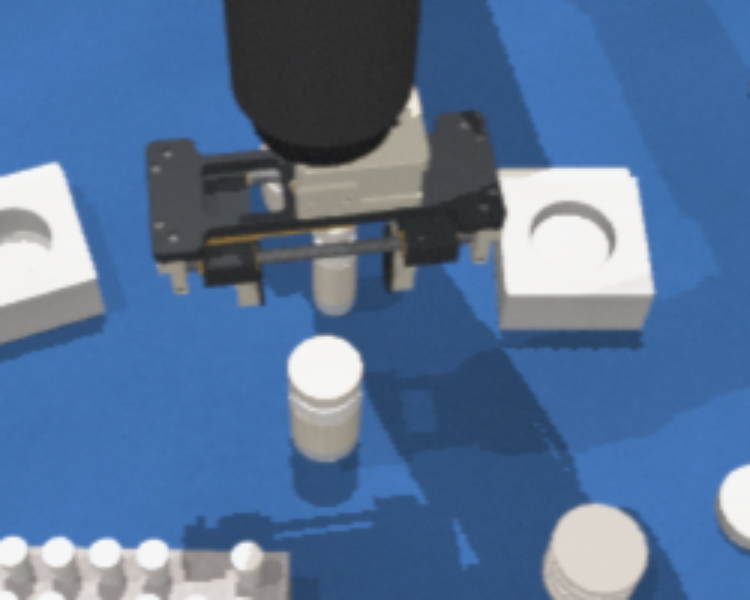

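The jar stands clear at crop (325,400), centre about (0.686, −0.007). The gripper is lined up above it with the fingers either side in y. I'll descend and grip.

>>> move_arm(plan=[[1,0,0,-0.03,0,0,0],[1,0,0,-0.03,0,0,0],[1,0,0,-0.03,0,0,0],[1,0,0,-0.03,0,0,0],[1,0,0,-0.018,0,0,0],[1,0,0,-0.01,0,0,0],[1,0,0,0,0,0,0],[-1,0,0,0,0,0,0],[-1,0,0,0,0,0,0],[-1,0,0,0,0,0,0],[-1,0,0,0,0,0,0],[-1,0,0,0,0,0,0],[-1,0,0,0,0,0,0],[-1,0,0,0,0,0,0],[-1,0,0,0,0,0,0]], force=20)

```text
time_s: 7.82
tcp_pos: [0.6863, -0.0066, 0.0527]
eef_rot: [-180.0, -0.0, -0.0]
contact_force: [-0.9, 1.2, 3.2]
gripper_width: 0.05
gripper_force: 20.0
```

>>> move_arm(plan=[[-1,0,0,0.01,0,0,0],[-1,0,0,0.03,0,0,0],[-1,0,0,0.03,0,0,0],[-1,0,0,0.03,0,0,0],[-1,0,0,0.02,0,0,0],[-1,-0.007,-0.0105,0,0,0,0],[-1,-0.015,-0.02,0,0,0,0],[-1,-0.02,-0.027,0,0,0,0],[-1,-0.02,-0.027,0,0,0,0],[-1,-0.02,-0.027,0,0,0,0],[-1,-0.02,-0.027,0,0,0,0],[-1,-0.02,-0.027,0,0,0,0],[-1,-0.02,-0.027,0,0,0,0],[-1,-0.015,-0.02,0,0,0,0],[-1,-0.01,-0.012,0,0,0,0],[-1,0,0,0,0,0,0],[-1,0,0,0,0,0,0]])

```text
time_s: 9.95
tcp_pos: [0.5192, -0.2311, 0.1723]
eef_rot: [-180.0, 0.0, -0.0]
contact_force: [0.5, -0.3, -1.3]
gripper_width: 0.0498
gripper_force: 20.0
```

```bash
python3 - <<'E'
from plant import vision
from h import *
c=vision.capture("scene"); X=cloud(c);Z=X[...,2]
cv2.imwrite("pics/abovewell.png",cv2.resize(c["img"][70:270,40:290,::-1],None,fx=3,fy=3))
b=(c["depth"]>0)&(np.hypot(X[...,0]-.519,X[...,1]+.231)<.04)&(Z>.125)&(Z<.165); print("jar body",b.sum(),np.percentile(X[b],[1,50,99],axis=0).round(4).tolist() if b.any() else 0)
E
```

```text
jar body 282 [[0.5185, -0.2541, 0.1258], [0.5406, -0.2253, 0.1464], [0.5458, -0.2067, 0.1646]]
```

View pics/abovewell.png

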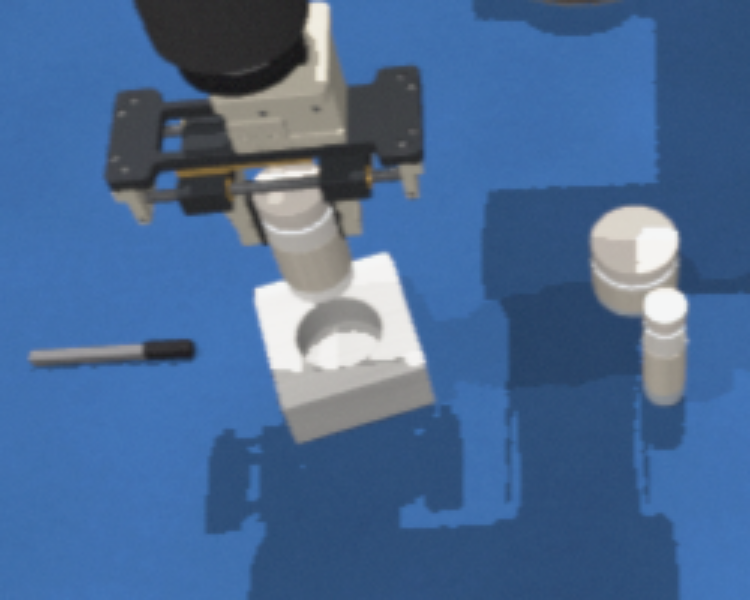

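The jar hangs upright at crop (315,240), above the well at (340,330). Its body centre is about (0.520, −0.230). I'll lower it, slowing near the floor.

>>> move_arm(plan=[[-1,0,0,-0.02,0,0,0],[-1,0,0,-0.02,0,0,0],[-1,0,0,-0.015,0,0,0],[-1,0,0,-0.012,0,0,0],[-1,0,0,-0.012,0,0,0],[-1,0,0,-0.01,0,0,0],[-1,0,0,-0.004,0,0,0],[-1,0,0,-0.003,0,0,0],[-1,0,0,-0.002,0,0,0],[-1,0,0,-0.0015,0,0,0],[-1,0,0,0,0,0,0],[-1,0,0,0,0,0,0]])

```text
time_s: 11.5
tcp_pos: [0.5193, -0.2312, 0.0732]
eef_rot: [180.0, -0.0, -0.0]
contact_force: [-0.1, -0.1, -2.3]
gripper_width: 0.0496
gripper_force: 20.0
```

>>> move_arm(plan=[[-1,0,0,-0.001,0,0,0],[-1,0,0,-0.001,0,0,0],[-1,0,0,-0.001,0,0,0],[-1,0,0,0,0,0,0],[-1,0,0,0,0,0,0],[-1,0,0,0,0,0,0]])

```text
time_s: 12.25
tcp_pos: [0.5193, -0.2312, 0.0707]
eef_rot: [180.0, -0.0, 0.0]
contact_force: [-1.2, 1.0, 5.5]
gripper_width: 0.0495
gripper_force: 20.0
```

The jar is seated: TCP is 0.0707, as predicted, with upward contact. I'll release and rise.

>>> move_arm(plan=[[-0.2,0,0,0,0,0,0],[0.5,0,0,0,0,0,0],[1,0,0,0,0,0,0],[1,0,0,0,0,0,0],[1,0,0,0,0,0,0],[1,0,0,0,0,0,0],[1,0,0,0,0,0,0],[1,0,0,0,0,0,0],[1,0,0,0.015,0,0,0],[1,0,0,0.03,0,0,0],[1,0,0,0.04,0,0,0],[1,0,0,0.05,0,0,0],[1,0,0.05,0,0,0,0],[1,0,0.05,0,0,0,0],[1,0,0.05,0,0,0,0],[1,0,0.05,0,0,0,0],[1,0,0,0,0,0,0]])

```text
time_s: 14.38
tcp_pos: [0.5195, -0.0285, 0.2065]
eef_rot: [-180.0, -0.1, 0.2]
contact_force: [-0.7, 0.3, 0.1]
gripper_width: 0.0877
gripper_force: 0.0
```

```bash
python3 - <<'E'
from plant import vision
from h import *
c=vision.capture("scene"); X=cloud(c);Z=X[...,2]
cv2.imwrite("pics/final.png",cv2.resize(c["img"][70:270,40:290,::-1],None,fx=3,fy=3))
b=(c["depth"]>0)&(np.hypot(X[...,0]-.519,X[...,1]+.231)<.045)&(Z>.108)&(Z<.13); print("cap",circ(X,b),np.percentile(Z[b],[5,50,95]))
E
```

```text
cap (0.5198, -0.2311, 0.026, 379) [0.11053298 0.11740632 0.11973388]
```

View pics/final.png

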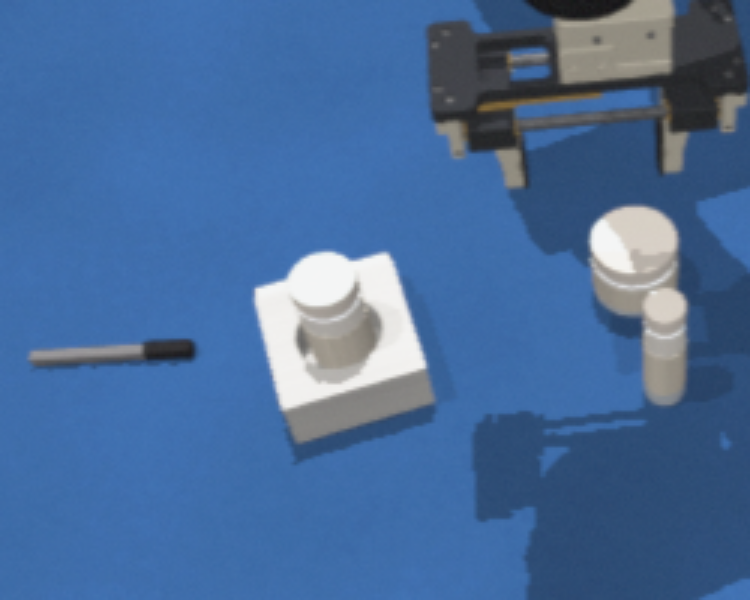

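The jar stands upright in the well at crop (335,310). Its cap is at z≈0.118, as it should be on the floor, and the gripper is clear.

```bash
python3 -c "
from plant import workorder
print(workorder.close_job())"
```

```text
the job is handed in; nothing more can be done
None
```

I felt the bare floor of the empty well (the warmer on the −y side) with the closed fingertips, set the medium jar upright on it, released it and handed the job in at about 14.5 s; no verdict was returned.

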